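Fold the retaining flap down and shut the parts organiser over it

ROBOT

A 6-joint arm with a two-finger parallel gripper is mounted at the origin on a cart in front of the work surface, level with it; the furniture and walls round the work are solid. World frame = base frame: x ahead of the robot, y to its left, z up, the work surface at z = 0. Lengths are in mm, angles in rad, forces in N, time in s.
With the tool pointing down it reaches from about 350 to 975 mm from the base axis. Payload 7.1 kg.
Tool frame: the origin (TCP) lies at the very end of the fingers, on their centre line; the grasp point (between the pads) lies 19 mm behind it; z points along the fingers, x is the direction in which the jaws open and shut, and the axes are right-handed (so a half turn about z gives the same grasp; the last joint's range is limited). The gripper opens to 88 mm and grips with 3 to 60 N. Pads are 20 mm wide; open, the fingers measure 115 mm over their backs; the gripper's body (75 mm by 178 mm) begins 61 mm behind the grasp point.
Start: joints at [-1.261, 0.423, 1.63, -0, 1.089, -0.019], TCP at [201.834, -591.496, 222.675] pointing down, gripper open.
Joint ranges: [-3, 3], [-0.9, 2.11], [0.09, 2.58], [-1.31, 4.45], [0.11, 2.69], [-2.54, 2.54]. Speed limits (rad/s): [2.39, 2.39, 3.01, 3.14, 3.14, 3.14].

INTERFACE

Orientations are given as a unit quaternion [w, x, y, z].
In Python, from plant import read_state, get_image, r gives the robot as it stands. The module is installed in compiled form; this text tells all that it offers.
- The arm moves only by the tool apply_moves, never from a script. Its argument "series" is a list of rows, each a list of 7 numbers: the turn, a rotation vector about the tool's x, y, z in rad, then the shift along the tool's x, y, z in m, then the finger opening in m, from 0 to 0.0878. In form: [[wx, wy, wz, tx, ty, tz, hand], ...]. A call has 1 to 5 rows; each row shifts and turns the commanded pose from where the row before left it, along the tool's axes as they then stand; what a row does not reach is not made up. A row lasts 1/12 s, in which the tool goes at most 41.7 mm and 7.16 degrees, less where a joint would pass 70% of its speed; a pose out of reach is approached as far as the arm can. A call is refused whole if a number of a shift passes 0.0417 or a number of a turn 0.125, either way. A call with a gripper value outside its range is refused whole. The fingers move at their own pace and stop on an object; the grip force is fixed at half the most. Time passes only in rows, so rows that do not move let the fingers close. It gives the time, the measured TCP pose, the force and the opening at its end, in the units of the state.
- read_state(): the state, without advancing time (a new reading comes with each control period).
- get_image(name): name is "side" or "top" or "wrist"; returns a dict with "pixels" (400x640x3 uint8, red, green, blue), "fx", "fy", "cx", "cy" (pixels), "rvec" (rotation vector, rad) and "tvec" (3), from world to camera coordinates, as OpenCV has them. Camera axes: x right, y down, z forward; pixel columns grow to the right and rows downward; lengths in mm; the calibration is good to about 2 mm. A picture is of the moment at which its call begins. There is no depth.
- r.job_done(): hands the job in, once; it reports no verdict.
The state is a dict: "time": time; "q": joint angles; "dq": joint speeds; "joint_torque": joint torques, N m; "position": TCP position; "tcp_rot": TCP orientation; "force": force on the tool from outside, world axes, zero at the start; "torque": the same for the moment, N m; "opening": opening from 0.0 (shut) to 1.0 (fully open).
Only numpy, scipy, OpenCV 4.12 (cv2) and the standard library are available. Lean on these libraries where they do the work, as an engineer would, in place of code of your own. Each camera call takes 0.05 s, during which the arm holds its last target. There are 200 camera calls.

TASK

Close up the parts organiser by pushing with the fingertips only: first push the upright white flap over until it lies flat on the bays with the two stop blocks, then push the clear lid over from behind until it is fully shut. Pick nothing up: the organiser stays where it stands, the blocks stay in their bays, and the things around it are left alone.

Things in the scene. Friction and masses are not known exactly. Their poses are not given: they have to be found in the camera images.
- organiser: Four-bay grey parts organiser, open clear lid, 125 (x) x 190 (y) x 35 mm, about 1.6 kg, loose. Origin: centre of its underside; x points from its front to the hinged back, y to its left, z up. Walls 2 mm, top 34 mm above the table; four bays side by side along y, their long side along x. Two aluminium stop blocks lie in the two right-hand (-y) bays.
- organiser_lid (a joint): Angle (rad) of the clear plastic lid: 0 = shut, 1.57 = upright, 2.0 = stop, leaning back. 126 mm from hinge to free edge, 191 mm wide (y), 2.6 mm thick; shut, its top is 37 mm above the table. It turns about the lid_hinge line. A stiff hinge (friction 0.045 N m) keeps it at any angle: it does not fall shut, push it all the way down.
- lid_hinge (a point): Middle of the lid's hinge line, 65 mm behind the organiser's origin (+x) and 35 mm above its underside; fixed to the organiser. The hinge line runs along the organiser's y.
- lid_edge (a point): Point on the lid's outer face (top face when shut), in the middle of its free edge, 127 mm from the hinge line; it moves with the lid. There, a 28 mm wide tab reaches 5 mm farther out.
- flap (a joint): Angle (rad) of the white plastic retaining flap: 0 = flat over the two right-hand bays, 1.57 = upright, 1.9 = stop, leaning outwards. Plate 100 mm (organiser's x) x 86 mm x 3 mm, hinged along the inside of the right wall; it folds towards the organiser's left (+y). Flat, its top is 33.5 mm above the table. Stays at any angle (friction 0.03 N m): push it all the way. Upright, it blocks the lid.
- flap_hinge (a point): Middle of the flap's hinge line, at x = -5, y = -90, z = 32.5 mm in the organiser's frame; fixed to the organiser. The hinge line runs along the organiser's x.
- flap_edge (a point): Point on the flap's outer face (top face when folded), in the middle of its free edge, 86 mm from the hinge line; it moves with the flap.
- block1_center (a point): Centre of a loose aluminium stop block, 60 x 36 x 22 mm, lying in one of the two right-hand bays, its 60 mm along the bay (stays there).
- block2_center (a point): Centre of the second stop block, the same, in the other right-hand bay (stays there).
- reel: Bystander: white reel, 60 mm in diameter, 30 mm high, standing beside the organiser. Origin: centre of its underside.
- screwdriver: Bystander: screwdriver with an orange handle, 190 mm long along its y, 27 mm thick, lying in front of the organiser. Origin: centre of its underside.
- oiler: Bystander: small oil bottle, 34 mm in diameter, 95 mm high, behind the organiser. Origin: centre of its underside.
- caliper: Bystander: caliper, 185 x 72 x 10 mm, lying behind the organiser. Origin: centre of its underside.
- marker: Bystander: pen, 136 mm long, 14 mm thick, lying behind the organiser. Origin: centre of its underside.
There are look-alikes about, which are no part of the job. Leave any pink or yellow look-alike of the part that bears block1_center alone.

How it is judged (in metres and radians):
On the way, in this order (a step that is already met when the one before it is completed fails the run):
1. the flap is folded flat while the lid is still open (value of joint flap below 0.1 rad and value of joint organiser_lid above 1 rad), for 0.2 s.
2. the lid is shut over it (value of joint organiser_lid below 0.06 rad and value of joint flap below 0.1 rad), for 0.2 s.
At the end, for the whole second after the job is handed in: Lid shut (within 0.06 rad) over the flap folded flat (within 0.1 rad), the organiser flat on the table within 30 mm of where it stood and at rest, both stop blocks down in their bays (all of step 2 and angle between organiser's own z axis and vertical below 0.05 rad and height (world z) of organiser below 0.006 m and distance of organiser from where it was at the start of the episode below 0.03 m and linear speed of organiser below 0.02 m/s and z of each of block1_center, block2_center in the frame of organiser below 0.025 m); the robot touches nothing.
It fails at once if the lid is swung over while the flap still stands up (value of joint organiser_lid below 1 rad and value of joint flap above 0.5 rad).
It fails at once if the organiser is lifted, tipped or shoved away (more than 30 mm) (height (world z) of organiser above 0.015 m or angle between organiser's own z axis and vertical above 0.15 rad or distance of organiser from where it was at the start of the episode above 0.03 m).
It fails at once if a stop block is lifted out of its bay (z of any of block1_center, block2_center in the frame of organiser above 0.03 m).
It fails at once if a bystander is moved more than 30 mm or knocked over (distance of any of reel, screwdriver, oiler, caliper, marker from where it was at the start of the episode above 0.03 m or angle between any of reel, oiler's own z axis and vertical above 0.4 rad).
It also fails if it takes over 48 s, if anything falls off the work surface, if the arm or the gripper's body presses on something with over 40 N, if the wrist force passes 120 N, or if a joint passes its speed limit or range.

## Working session

There is one attempt and no reset: what is moved stays moved. The work goes in short steps, Python scripts to look and compute and a tool call to move; the robot and the scene stay as the last step left them, time stands still between calls to the robot, and variables do not carry over. Pictures are saved under pics/ and viewed, about 8 in all and at most 12, crops included, and the job is handed in when it is done.

Besides the shell and the picture viewer there is one more tool, called after "Emit:" by a JSON object that holds its "api" and its "payload", one argument or row to a line. apply_moves: Moves the arm, as the interface text tells. Its arguments: {"type":"object","properties":{"series":{"type":"array","items":{"type":"array","items":{"type":"number"}}}},"required":["series"]}

```bash
mkdir -p pics; cat > h.py <<'E'
import numpy as np, cv2
from plant import read_state, get_image, r
def snap(n,f):
    d=get_image(n); cv2.imwrite(f'pics/{f}.png',d['pixels'][:,:,::-1])
    np.savez(f'pics/{f}.npz',**{k:v for k,v in d.items()}); return d
def ld(f): return dict(np.load(f'pics/{f}.npz'))
def KRt(d):
    K=np.array([[d['fx'],0,d['cx']],[0,d['fy'],d['cy']],[0,0,1]],float)
    return K,cv2.Rodrigues(np.array(d['rvec'],float))[0],np.array(d['tvec'],float).ravel()
def onz(d,u,v,z):
    K,R,t=KRt(d); c=-R.T@t; w=R.T@np.linalg.inv(K)@[u,v,1]; return c+w*(z-c[2])/w[2]
def proj(d,P):
    K,R,t=KRt(d); p=(K@(R@np.atleast_2d(P).T+t[:,None])).T; return p[:,:2]/p[:,2:]
E
python3 - <<'E'
from h import *
for n in('top','side'):
    d=snap(n,n+'0'); K,R,t=KRt(d); print(n,-R.T@t,d['fx'])
print(read_state())
E
```

```text
top [ 355.27898505 -197.86052547  881.57535376] 363.16706820470085
side [545.45526971 471.32375872 634.94819005] 443.55421407115176
{'time': 0.1, 'q': array([-1.26103042e+00,  4.23769861e-01,  1.63060317e+00, -8.12666392e-06,
        1.08862336e+00, -1.89769964e-02]), 'dq': array([-2.04669075e-05, -2.52019040e-03, -2.20046244e-03, -8.04781880e-04,
        1.67855662e-03,  1.73839855e-03]), 'joint_torque': array([-1.33898699e-03, -5.45615995e+01, -2.74322677e+01,  6.43461384e-02,
        1.87593367e-02, -4.82015814e-07]), 'position': array([ 201.6643798 , -591.0344129 ,  221.98013206]), 'tcp_rot': array([-4.16269572e-04,  8.13282369e-01, -5.81868796e-01, -5.65115166e-04]), 'force': array([ 0.28155758, -0.17337158,  0.65209722]), 'torque': array([ 0.02988854,  0.03376907, -0.04314467]), 'opening': 1.0004706333714641}
```

View pics/top0.png

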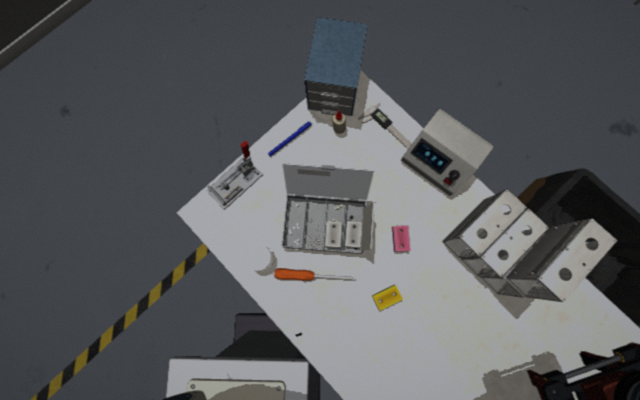

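View pics/side0.png

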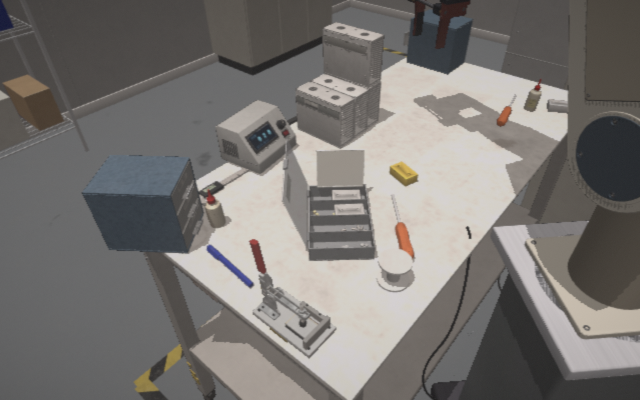

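The top view shows the organiser at about (328,223), with the lid open behind it (rows 165–198) and the flap at its right (column ~372). The side view shows the same, with the flap at (340,168). Next: enlarged crops.

```bash
python3 - <<'E'
from h import *
a=cv2.imread('pics/top0.png')[105:285,260:420]; b=cv2.imread('pics/side0.png')[140:270,270:390]
a=cv2.resize(a,None,fx=3.3,fy=3.3,interpolation=cv2.INTER_CUBIC);
cv2.imwrite('pics/ca.png',a)
b=cv2.resize(b,None,fx=4.5,fy=4.5,interpolation=cv2.INTER_CUBIC); cv2.imwrite('pics/cb.png',b)
d=ld('top0')
for p in [(320,200),(420,200),(320,300)]: print(p,onz(d,*p,0))
print(proj(d,[[0,0,0]]))
E
```

```text
(320, 200) [ 524.98176256 -179.88320575    0.        ]
(420, 200) [ 529.31956514 -426.51171486    0.        ]
(320, 300) [ 286.01218169 -184.84444705    0.        ]
[[233.43518074 432.52334913]]
```

View pics/ca.png

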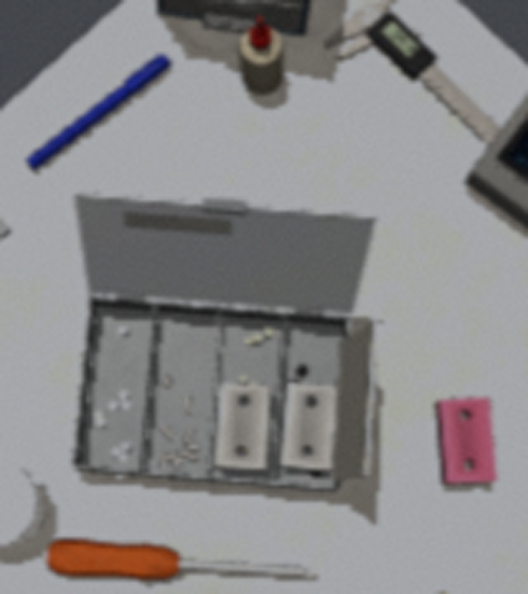

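View pics/cb.png

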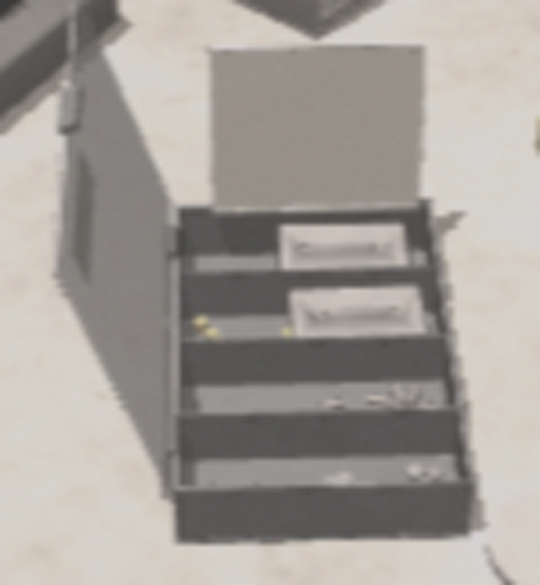

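The top crop shows the organiser corners at (92,299), (80,466) and (338,487), the lid's free edge from (76,195) to (375,219), and the flap edge from (382,322) to (368,478). The side crop shows the flap edge at (209,47)–(425,44), the lid corner at (58,280), and the blocks in place. I'll fit pose and angles to these.

```bash
cat > fit.py <<'E'
from h import *
from scipy.optimize import least_squares
from scipy.spatial.transform import Rotation as Ro
def model(p):
    x,y,a,f,l=p
    F=lambda u:(u,-90+86*np.cos(f),32.5+86*np.sin(f)); L=lambda v:(65-126*np.cos(l),v,35+126*np.sin(l))
    T=[(62.5,95,34),(-62.5,95,34),(-62.5,-95,34),L(95.5),L(-95.5),F(45),F(-55)]
    S=[(62.5,95,34),(-62.5,95,34),(-62.5,95,0),(62.5,95,0),(-62.5,-95,34),F(45),F(-55),L(95.5)]
    R=Ro.from_euler('z',a).as_matrix(); w=lambda Q:np.array(Q)@R.T+[x,y,0]
    return w(T),w(S)
if __name__=='__main__':
    t=np.array([(92,299),(80,466),(338,487),(76,195),(375,219),(382,322),(368,478)])/3.3+[260,105]
    s=np.array([(176,489),(470,487),(474,538),(178,541),(430,201),(209,47),(425,44),(58,280)])/4.5+[270,140]
    dt,ds=ld('top0'),ld('side0')
    def res(p):
        T,S=model(p); return np.r_[(proj(dt,T)-t).ravel(),(proj(ds,S)-s).ravel()]
    o=least_squares(res,[460,-200,0,1.6,1.8],loss='soft_l1'); print(o.x.round(3)); print(res(o.x).reshape(-1,2).round(1))
    for n,(u,v),z in [('oiler base',(265,92),0),('oiler top',(262,25),95),('pen end',(165,63),7),('pen2',(35,162),7),('cal',(410,50),5),('pink',(440,400),10),('screw',(50,560),13),('screwtip',(315,575),5),('reel',(20,520),0),('calend',(490,130),5)]:
        print(n,onz(dt,u/3.3+260,v/3.3+105,z).round())
    for n,(u,v) in [('drawer',(307,110)),('drawerR',(352,113)),('clampR',(262,172)),('instr',(405,158)),('instrR',(450,190))]: print(n,onz(dt,u,v,0).round())
E
python3 fit.py
```

```text
[ 4.61509e+02 -1.90413e+02 -6.70000e-02  1.76000e+00  1.87100e+00]
[[-1.6 -1. ]
 [-3.6  0.9]
 [-0.1  1.6]
 [-1.3 -0.1]
 [-0.   0. ]
 [-1.1 -0.2]
 [ 0.3 -0.5]
 [-0.5 -0.5]
 [ 1.4 -1.4]
 [-0.7 -0.4]
 [-0.4  0.3]
 [ 0.8 -1.1]
 [-0.1 -0.5]
 [-0.1 -0.8]
 [-0.3 -3.3]]
oiler base [ 701. -228.    0.]
oiler top [ 713. -222.   95.]
pen end [ 721. -150.    7.]
pen2 [639. -53.   7.]
cal [ 735. -340.    5.]
pink [ 462. -358.   10.]
screw [342. -79.  13.]
screwtip [ 335. -267.    5.]
reel [370. -54.   0.]
calend [ 671. -401.    5.]
drawer [ 762. -141.    0.]
drawerR [ 756. -258.    0.]
clampR [594. -33.  -0.]
instr [ 637. -392.    0.]
instrR [ 556. -501.    0.]
```

Emit:
{"api": "apply_moves", "payload": {
  "series": [
    [0, 0, 0.1, 0, 0, 0, 0],
    [0, 0, 0.1, 0, 0, 0, 0],
    [0, 0, 0.1, 0, 0, 0, 0],
    [0, 0, 0.096, 0, 0, 0, 0],
    [0, 0, 0, -0.03, 0, 0, 0]
  ]
}}

```text
time: 0.52
position: [203.8, -565.0, 222.6]
tcp_rot: [-0.001, -0.681, 0.733, -0.001]
force: [-0.6, 1.0, 0.0]
opening: 0.661
```

Emit:
{"api": "apply_moves", "payload": {
  "series": [
    [0, 0, 0, -0.035, 0, 0, 0],
    [0, 0, 0, -0.035, 0, 0, 0],
    [0, 0, 0, -0.035, 0, 0, 0],
    [0, 0, 0, -0.035, -0.01, 0, 0],
    [0, 0, 0, -0.035, -0.02, 0, 0]
  ]
}}

```text
time: 0.93
position: [244.2, -386.8, 222.2]
tcp_rot: [0.0, -0.682, 0.731, 0.001]
force: [0.9, 0.4, 0.4]
opening: 0.283
```

Emit:
{"api": "apply_moves", "payload": {
  "series": [
    [0, 0, 0, -0.015, -0.035, 0, 0],
    [0, 0, 0, -0.015, -0.035, 0, 0],
    [0, 0, 0, -0.015, -0.035, 0, 0],
    [0, 0, 0, -0.012, -0.035, 0, 0],
    [0, 0, 0, 0, -0.035, 0, 0]
  ]
}}

```text
time: 1.35
position: [425.3, -341.4, 222.5]
tcp_rot: [0.0, -0.683, 0.73, 0.001]
force: [-0.7, -0.3, 0.1]
opening: 0.005
```

```bash
cat >> h.py <<'E'
def loc():
    s=read_state(); d=np.array(s['position'])-[461.5,-190.4,0]; c,n=np.cos(-.067),np.sin(-.067)
    q=s['tcp_rot']; print('t',round(s['time'],2),'local',np.round([c*d[0]+n*d[1],-n*d[0]+c*d[1],d[2]],1),'F',np.round(s['force'],1),'q',np.round(q,3),'open',round(s['opening'],2))
E
python3 -c "from h import *;loc()"
```

```text
t 1.35 local [ -26.  -153.1  222.5] F [-0.7 -0.3  0.1] q [ 0.    -0.683  0.73   0.001] open 0.0
```

Emit:
{"api": "apply_moves", "payload": {
  "series": [
    [0, 0, 0, 0, -0.01, 0.032, 0],
    [0, 0, 0, 0, 0, 0.032, 0],
    [0, 0, 0, 0, 0, 0.032, 0],
    [0, 0, 0, 0, 0, 0.031, 0],
    [0, 0, 0, 0, 0, 0, 0]
  ]
}}

```text
time: 1.77
position: [430.7, -341.6, 90.2]
tcp_rot: [-0.001, -0.683, 0.73, 0.005]
force: [-0.9, 0.8, 0.1]
opening: 0.007
```

```bash
python3 - <<'E'
from h import *
loc()
a=snap('top','t1')['pixels'][105:285,260:420]; b=snap('side','s1')['pixels'][100:270,230:390]
i=np.hstack([cv2.resize(a,(400,450),interpolation=2),cv2.resize(b,(400,450),interpolation=2)]); cv2.imwrite('pics/c1.png',i[:,:,::-1])
E
```

```text
t 1.77 local [ -20.6 -152.9   90.2] F [-0.9  0.8  0.1] q [-0.001 -0.683  0.73   0.005] open 0.01
```

View pics/c1.png

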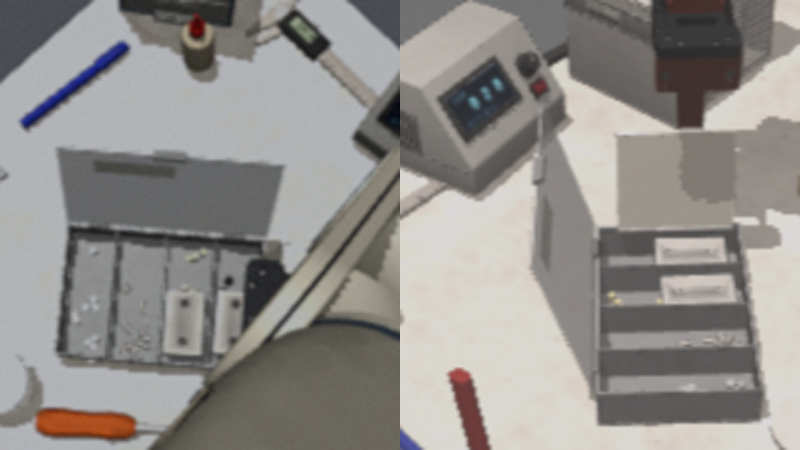

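The fingers are down behind the flap, at about (690,110) in the picture, and clear of everything. I'll push the flap over in an arc.

Emit:
{"api": "apply_moves", "payload": {
  "series": [
    [0, 0, 0, -0.016, 0, 0, 0],
    [0, 0, 0, -0.016, 0, 0, 0],
    [0, 0, 0, -0.016, 0, 0, 0],
    [0, 0, 0, -0.011, 0, 0, 0],
    [0, 0, 0, -0.011, 0, 0, 0]
  ]
}}

```text
time: 2.28
position: [439.3, -273.5, 97.2]
tcp_rot: [0.0, -0.683, 0.73, -0.001]
force: [-0.3, -1.0, -1.3]
opening: 0.006
```

Emit:
{"api": "apply_moves", "payload": {
  "series": [
    [0, 0, 0, -0.01, 0, 0.005, 0],
    [0, 0, 0, -0.01, 0, 0.005, 0],
    [0, 0, 0, -0.007, 0, 0.008, 0],
    [0, 0, 0, -0.007, 0, 0.008, 0],
    [0, 0, 0, -0.003, 0, 0.008, 0]
  ]
}}

```text
time: 2.7
position: [440.9, -236.7, 60.6]
tcp_rot: [-0.0, -0.683, 0.73, 0.0]
force: [0.7, 0.6, -0.2]
opening: 0.004
```

Emit:
{"api": "apply_moves", "payload": {
  "series": [
    [0, 0, 0, -0.003, 0, 0.008, 0],
    [0, 0, 0, 0, 0, 0.007, 0],
    [0, 0, 0, 0, 0, 0.006, 0],
    [0, 0, 0, 0, 0, 0.002, 0],
    [0, 0, 0, 0, 0, 0, 0]
  ]
}}

```text
time: 3.12
position: [440.9, -234.9, 37.9]
tcp_rot: [-0.0, -0.683, 0.731, 0.001]
force: [0.5, 0.7, -0.3]
opening: 0.006
```

```bash
python3 -c "from h import *;loc()"
```

```text
t 3.12 local [-17.6 -45.8  37.9] F [ 0.5  0.7 -0.3] q [-0.    -0.683  0.731  0.001] open 0.01
```

Emit:
{"api": "apply_moves", "payload": {
  "series": [
    [0, 0, 0, 0, 0, 0.002, 0],
    [0, 0, 0, 0, 0, 0.0015, 0],
    [0, 0, 0, 0, 0, 0.0015, 0],
    [0, 0, 0, 0, 0, 0, 0]
  ]
}}

```text
time: 3.45
position: [441.5, -235.0, 33.9]
tcp_rot: [0.0, -0.683, 0.73, -0.0]
force: [-1.1, -0.4, 1.8]
opening: 0.001
```

Emit:
{"api": "apply_moves", "payload": {
  "series": [
    [0, 0, 0, 0, 0, 0.001, 0],
    [0, 0, 0, 0, 0, 0, 0],
    [0, 0, 0, 0, 0, 0, 0]
  ]
}}

```text
time: 3.7
position: [441.6, -235.0, 33.6]
tcp_rot: [0.0, -0.683, 0.73, -0.0]
force: [-2.4, -0.2, 10.9]
opening: 0.003
```

Contact is firm (11 N) at z = 33.6 mm, against 33.5 mm for a flat flap. Now up and over behind the lid.

Emit:
{"api": "apply_moves", "payload": {
  "series": [
    [0, 0, 0, 0, 0, -0.02, 0],
    [0, 0, 0, 0, 0, -0.04, 0],
    [0, 0, 0, 0, 0, -0.04, 0],
    [0, 0, 0, 0, 0, -0.04, 0],
    [0, 0, 0, 0, 0, -0.04, 0]
  ]
}}

```text
time: 4.12
position: [440.9, -234.5, 214.6]
tcp_rot: [-0.0, -0.683, 0.73, 0.0]
force: [1.1, -0.7, 0.3]
opening: 0.004
```

Emit:
{"api": "apply_moves", "payload": {
  "series": [
    [0, 0, 0, -0.009, -0.035, 0, 0],
    [0, 0, 0, -0.009, -0.035, 0, 0],
    [0, 0, 0, -0.009, -0.035, 0, 0],
    [0, 0, 0, -0.009, -0.035, 0, 0],
    [0, 0, 0, -0.009, -0.035, 0, 0]
  ]
}}

```text
time: 4.53
position: [620.5, -201.1, 213.0]
tcp_rot: [0.0, -0.683, 0.731, -0.0]
force: [-0.9, -0.4, -0.5]
opening: 0.006
```

```bash
python3 - <<'E'
from h import *
loc()
a=snap('top','t2')['pixels'][105:285,260:420]; b=snap('side','s2')['pixels'][100:270,230:390]
i=np.hstack([cv2.resize(a,(400,450),interpolation=2),cv2.resize(b,(400,450),interpolation=2)]); cv2.imwrite('pics/c2.png',i[:,:,::-1])
E
```

```text
t 4.53 local [159.3  -0.  213. ] F [-0.9 -0.4 -0.5] q [ 0.    -0.683  0.731 -0.   ] open 0.01
```

View pics/c2.png

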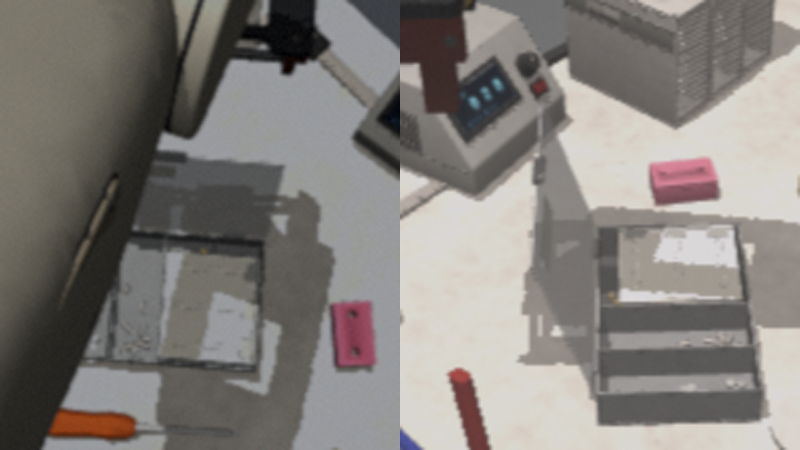

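The flap lies flat over the right bays (about (685,262) in the side half), the lid is still open, and the fingers are above and behind it. Now lower them and swing the lid.

Emit:
{"api": "apply_moves", "payload": {
  "series": [
    [0, 0, 0, 0, 0, 0.028, 0],
    [0, 0, 0, 0, 0, 0.028, 0],
    [0, 0, 0, 0, 0, 0.027, 0],
    [0, 0, 0, 0, 0.015, 0, 0],
    [0, 0, 0, 0, 0.015, 0, 0]
  ]
}}

```text
time: 5.05
position: [586.5, -199.1, 127.1]
tcp_rot: [-0.001, -0.683, 0.73, 0.002]
force: [0.8, 0.2, 0.8]
opening: 0.009
```

Emit:
{"api": "apply_moves", "payload": {
  "series": [
    [0, 0, 0, 0, 0.013, 0, 0],
    [0, 0, 0, 0, 0.013, 0, 0],
    [0, 0, 0, 0, 0.013, 0, 0],
    [0, 0, 0, 0, 0.013, 0, 0],
    [0, 0, 0, 0, 0, 0, 0]
  ]
}}

```text
time: 5.47
position: [534.0, -195.9, 129.5]
tcp_rot: [-0.001, -0.683, 0.731, 0.001]
force: [-0.8, -0.4, 0.1]
opening: 0.007
```

```bash
python3 -c "from h import *;loc()"
```

```text
t 5.47 local [ 72.7  -0.6 129.5] F [-0.8 -0.4  0.1] q [-0.001 -0.683  0.731  0.001] open 0.01
```

Emit:
{"api": "apply_moves", "payload": {
  "series": [
    [0, 0, 0, 0, 0.014, 0.002, 0],
    [0, 0, 0, 0, 0.014, 0.003, 0],
    [0, 0, 0, 0, 0.01, 0.005, 0],
    [0, 0, 0, 0, 0.01, 0.005, 0],
    [0, 0, 0, 0, 0.01, 0.006, 0]
  ]
}}

```text
time: 5.88
position: [479.1, -192.4, 108.5]
tcp_rot: [0.0, -0.683, 0.73, -0.001]
force: [1.7, 0.2, 0.1]
opening: 0.009
```

Emit:
{"api": "apply_moves", "payload": {
  "series": [
    [0, 0, 0, 0, 0.007, 0.008, 0],
    [0, 0, 0, 0, 0.007, 0.008, 0],
    [0, 0, 0, 0, 0.007, 0.008, 0],
    [0, 0, 0, 0, 0.006, 0.011, 0],
    [0, 0, 0, 0, 0.005, 0.012, 0]
  ]
}}

```text
time: 6.3
position: [446.9, -190.1, 60.8]
tcp_rot: [0.0, -0.683, 0.73, -0.0]
force: [1.7, 0.4, 1.3]
opening: 0.001
```

Emit:
{"api": "apply_moves", "payload": {
  "series": [
    [0, 0, 0, 0, 0.003, 0.008, 0],
    [0, 0, 0, 0, 0, 0.006, 0],
    [0, 0, 0, 0, 0, 0.004, 0],
    [0, 0, 0, 0, 0, 0.002, 0],
    [0, 0, 0, 0, 0, 0, 0]
  ]
}}

```text
time: 6.72
position: [444.4, -189.8, 41.3]
tcp_rot: [-0.0, -0.683, 0.73, 0.0]
force: [0.3, 0.3, -0.4]
opening: 0.006
```

```bash
python3 -c "from h import *;loc()"
```

```text
t 6.72 local [-17.1  -0.6  41.3] F [ 0.3  0.3 -0.4] q [-0.    -0.683  0.73   0.   ] open 0.01
```

Emit:
{"api": "apply_moves", "payload": {
  "series": [
    [0, 0, 0, 0, 0, 0.002, 0],
    [0, 0, 0, 0, 0, 0.001, 0],
    [0, 0, 0, 0, 0, 0.001, 0],
    [0, 0, 0, 0, 0, 0.001, 0],
    [0, 0, 0, 0, 0, 0, 0]
  ]
}}

```text
time: 7.13
position: [444.8, -190.0, 37.4]
tcp_rot: [0.0, -0.683, 0.73, -0.0]
force: [-0.8, 1.1, 8.4]
opening: 0.008
```

Emit:
{"api": "apply_moves", "payload": {
  "series": [
    [0, 0, 0, 0, 0, 0.001, 0],
    [0, 0, 0, 0, 0, 0, 0],
    [0, 0, 0, 0, 0, 0, 0],
    [0, 0, 0, 0, 0, 0, 0]
  ]
}}

```text
time: 7.47
position: [444.8, -190.0, 37.1]
tcp_rot: [0.0, -0.683, 0.73, -0.001]
force: [-3.6, 1.6, 18.8]
opening: 0.003
```

The lid is pressed with 19 N at z = 37.1 mm, against 37 mm for fully shut. Retreat and check.

Emit:
{"api": "apply_moves", "payload": {
  "series": [
    [0, 0, 0, 0, 0, -0.02, 0],
    [0, 0, 0, 0, 0, -0.04, 0],
    [0, 0, 0, 0, 0, -0.04, 0],
    [0, 0, 0, 0, 0, -0.04, 0],
    [0, 0, 0, 0, 0, -0.04, 0]
  ]
}}

```text
time: 7.88
position: [443.9, -189.6, 217.7]
tcp_rot: [-0.0, -0.683, 0.73, 0.0]
force: [1.3, -0.2, -0.7]
opening: 0.004
```

Emit:
{"api": "apply_moves", "payload": {
  "series": [
    [0, 0, 0, 0.04, 0, 0, 0],
    [0, 0, 0, 0.04, 0, 0, 0],
    [0, 0, 0, 0.04, 0, 0, 0],
    [0, 0, 0, 0.03, 0, 0, 0],
    [0, 0, 0, 0, 0, 0, 0]
  ]
}}

```text
time: 8.3
position: [434.3, -344.4, 216.3]
tcp_rot: [-0.0, -0.682, 0.732, -0.002]
force: [0.3, 0.6, -0.3]
opening: 0.006
```

```bash
python3 - <<'E'
from h import *
loc()
a=snap('top','t3')['pixels'][105:285,260:420]; b=snap('side','s3')['pixels'][140:310,230:390]
i=np.hstack([cv2.resize(a,(400,450),interpolation=2),cv2.resize(b,(400,450),interpolation=2)]); cv2.imwrite('pics/c3.png',i[:,:,::-1])
E
```

```text
t 8.3 local [ -16.8 -155.5  216.3] F [ 0.3  0.6 -0.3] q [-0.    -0.682  0.732 -0.002] open 0.01
```

View pics/c3.png

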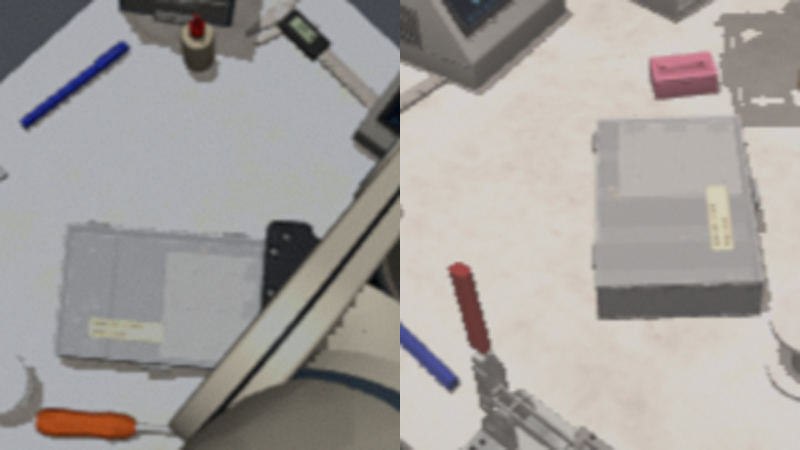

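The lid lies flat on the organiser (side half, (598–765, 118–315)) with the flap flat beneath it, and the organiser and bystanders in view look unmoved. Handing in.

```bash
python3 -c "from h import *;print(r.job_done())"
```

```text
the job is handed in; nothing more can be done
None
```

The organiser is closed and the job is handed in, at about 8.4 s on the robot's clock. I pushed the flap flat with the closed fingertips, then went behind the lid and swung it shut.

- **Flap:** the fingertips met firm resistance (11 N) at z = 33.6 mm, against 33.5 mm for flat. A picture taken before I moved the lid showed the flap lying flat and the lid still open.
- **Lid:** it resisted with 19 N at z = 37.1 mm, against 37 mm for fully shut.
- **Last picture:** the lid is shut over the flat flap, the gripper is clear, and the organiser and the bystanders in view look unmoved. I judged this by eye and did not measure it again. The arm hid part of the screwdriver, and the reel was only partly in view.
- **Disagreement:** in the first pose fit, the organiser's front-left corner was 3.6 px off in the top view (about 8 mm) and a lid corner 3.3 px off in the side view. The contact heights later matched the given sizes to 0.1 mm, so it did not affect the result.

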